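Roll the caps home

ROBOT

A 6-joint arm with a two-finger parallel gripper is mounted at the origin on a cart in front of the work surface, level with it; the furniture and walls round the work are solid. World frame = base frame: x ahead of the robot, y to its left, z up, the work surface at z = 0. Lengths are in m, angles in rad, forces in N, time in s.
With the tool pointing down it reaches from about 0.25 to 0.8 m from the base axis. Payload 8.5 kg.
Tool frame: the origin (TCP) lies at the very end of the fingers, on their centre line; the grasp point (between the pads) lies 19 mm behind it; z points along the fingers, y is the line along which they close (so a half turn about z gives the same grasp; the last joint's range is limited). The gripper opens to 85 mm and grips with 20 to 120 N. Pads are 22 mm wide; open, the fingers measure 114 mm over their backs; the gripper's body (76 mm by 85 mm) begins 54 mm behind the grasp point. The pads swing forward as they close: fully open they stand 13 mm farther back than shut.
Start: joints at [-1.313, 0.238, -0.013, 1.319, 0, 1.571], TCP at [0.134, -0.508, 0.231] pointing down, gripper open.
Joint ranges: [-2.66, 2.66], [-1.03, 1.9], [-1.14, 1.46], [-1.82, 2.27], [-1.45, 1.34], [-3.14, 3.14]. Speed limits (rad/s): [2.22, 2.22, 2.79, 3.14, 3.14, 3.14].

INTERFACE

Orientations are given as a unit quaternion [x, y, z, w].
In Python, from bench import manip, get_image, ticket, look_for, cut_out gives the robot as it stands.
- The arm moves only by the tool servo_tool, never from a script. Its argument "increments" is a list of rows, each an object of numbers: "tx", "ty", "tz": the shift along the tool's x, y, z in m; "rx", "ry", "rz": the turn, a rotation vector about the tool's x, y, z in rad. A call has 1 to 10 rows; each row shifts and turns the commanded pose from where the row before left it, along the tool's axes as they then stand; what a row does not reach is not made up. A row lasts 1/8 s, in which the tool goes at most 62.5 mm and 10.7 degrees, less where a joint would pass 70% of its speed; a pose out of reach is approached as far as the arm can. A call with a gripper value outside its range is refused whole. "hand" is the finger opening in m, from 0 to 0.0854, set as the call begins (left out, the last holds). The fingers move at their own pace and stop on an object; the grip force is fixed at half the most. Time passes only in rows, so rows that do not move let the fingers close. It gives the time, the measured TCP pose, the force, the opening and the grip force at its end, in the units of the state.
- manip.get_state(): the state, without advancing time (a new reading comes with each control period).
- get_image(name): name is "scene" or "side" or "wrist"; returns a dict with "color" (384x512x3 uint8, red, green, blue), "vertical_fov" (degrees; the focal length in pixels is half the picture's height over the tangent of half this angle, whatever the lens; pixels are square), "cx", "cy" (the principal point, pixels), "k1" (the pictures are not rectified: a ray, as slopes to the right and down, at radius r is drawn at 1 + k1 r^2 times it, then the intrinsics apply), "R" (3x3) and "t" (3): a world point X has camera coordinates R X + t. Camera axes: x right, y down, z forward; pixel columns grow to the right and rows downward; lengths in m; the calibration is good to about 2 mm. A picture is of the moment at which its call begins. There is no depth.
- ticket.close_job(): hands the job in; it is judged then, once.
Trained networks look in a picture, given as the dict that the camera call returned (one of the last four; its "shot" number tells which), for a name from the list of things; names that differ only in an ending like _2 or _b are one class to them, and where a whole thing is asked for, a point or a joint stands for the part that bears it (a point fixed in the world has none). Each returns a list of dicts, best first, with "p" (0 to 1); they miss things now and then, are a little off and sometimes report something else, mostly with a low value. They report only what shows in the picture. A call takes as long as a camera call. They do not tell look-alikes from the thing itself.
- look_for(picture, label): "rect" ([left, top, right, bottom] as shares, 0 to 1, of the picture: columns of its width, rows of its height, round what is visible of it).
- cut_out(picture, label): "region" (384x512 bool, what is visible of it) and "rect" ([left, top, right, bottom] as shares, 0 to 1, of the picture: columns of its width, rows of its height, round what is visible of it).
The state is a dict: "time": time; "qpos": joint angles; "qd": joint speeds; "joint_efforts": joint torques, N m; "ee_pos": TCP position; "tool_rot": TCP orientation; "wrist_force": force on the tool from outside, world axes, zero at the start; "moment": the same for the moment, N m; "width": opening from 0.0 (shut) to 1.0 (fully open); "gripper_force": force on a finger pad.
Only numpy, scipy, OpenCV 4.12 (cv2) and the standard library are available. Lean on these libraries where they do the work, as an engineer would, in place of code of your own. Each camera call takes 0.05 s, during which the arm holds its last target. There are 200 camera calls.

TASK

Seat the three rows of tube caps in the capping dock: with the fingers closed as a flat palm on top of the roller, roll it out of its parking groove over the rows to the far stop, bearing down firmly enough that each row goes fully home but gently, since the tubes are glass. Then roll it back into its parking groove and leave it at rest there. Keep the roller down in the dock, do not press the caps with the fingers themselves, and do not disturb the other things on the worktop.

Things in the scene. Friction and masses are not known exactly. Their poses are not given: they have to be found in the camera images.
- dock: Fixed capping dock: grey base plate 137 x 132 x 8 mm with aluminium stops and a white tube rack let in. Origin on the worktop under it, z up; the roller travels along the dock's x (+x: parking groove to far stop). Home stop at x -80 to -74.5 mm, top z 50. Side cheeks at y = 54 to 60 mm either side, top z 44, guide the roller's ends.
- parking_groove (a point): Middle of the parking groove at the level of its lands (dock x -50, z 34 mm); axes as the dock's. The groove is 10 mm wide along x, open upward; the lands either side reach to dock x = -36 mm. The parked roller's axis stands 19.3 mm above this point.
- track (a point): Where the rack begins: dock x -35, z 34 mm. From here to dock x = 41 mm the roller runs on the rack's two level side rails (41 to 52 mm either side of the middle), which lie 0 to 2.5 mm higher than the lands and this point: the step differs from rack to rack, is not reported and must be felt.
- far_stop (a point): Top edge of the far stop's face, dock x 41.5, z 50 mm; the stop is 11.5 mm thick. Before it the rails have a second groove, 10 mm wide, dock x 15 to 25 mm: there the roller settles at dock x = 20 mm, up to the stop.
- roller: Loose black rubber-sleeved roller, 40 mm diameter, 100 mm long, 0.35 kg; gives a little. Origin at its centre, y along its length; x, z turn as it rolls. Parked at dock x -50, axis z 53.3 mm. A palm on it moves twice as far as it: one stroke of a 30 mm palm rolls it about 25 mm, then lift and start again. Over 35 N from the robot breaks tubes: set down at 15 mm/s or less; 12 to 18 N seats a row.
- caps_1 (a joint): First row of caps from the parking groove: grey strip 8 mm wide along x, 76 mm along y, centred at dock x = -25 mm. In m: 0 = proud, top 3.5 mm above the rails; 0.003 = fully home, top 0.5 mm above them. Goes down only under load, against about 8 N of dry friction (more than the roller's weight), and stays.
- caps_2 (a joint): Second row of caps, same as the first, centred at dock x = -11 mm.
- caps_3 (a joint): Third row of caps, same as the first, centred at dock x = 3 mm.
- vial_a: Bystander: small clear screw-cap vial, 24 x 24 x 52 mm, origin under its centre.
- vial_b: Bystander: another small screw-cap vial with a blue cap and yellowish contents, 24 x 24 x 52 mm, origin under its centre.
- timer: Bystander: lab timer lying flat, 60 x 62 x 19 mm, origin under its centre.
- small_cup: Bystander: small clear cup, 47 mm wide, 36 mm high, origin under its centre.
- forceps: Bystander: steel tweezers lying flat, 16 x 123 x 5 mm, origin under the centre.
- packet: Bystander: small flat packet, 34 x 85 x 18 mm, origin under its centre.
There are look-alikes about, which are no part of the job. Leave any yellow look-alike of the roller alone.

How it is judged:
On the way:
1. the roller lies at the far stop and all three rows of caps have been rolled home (value of joint each of caps_1, caps_2, caps_3 above 0.0022 m and x of roller in the frame of dock above 0.0155 m), for 0.1 s.
At the end, for the whole second after the job is handed in: All three rows of caps are down by at least 2.2 of their 3 mm, and the roller lies at rest in the parking groove (its centre between dock x = -56 and -45 mm, axis below dock z = 56 mm, square to the dock within 0.08 rad), released (value of joint each of caps_1, caps_2, caps_3 above 0.0022 m and x of roller in the frame of dock between -0.056 and -0.045 m and z of roller in the frame of dock below 0.056 m and linear speed of roller below 0.01 m/s and angle between the y axis of roller and the y axis of dock, either way round below 0.08 rad); the robot touches nothing.
It fails at once if the roller is pressed or struck with more than 35 N (contact force between any of the fingers, the arm and roller above 35 N).
It fails at once if the roller is lifted out of the dock (its axis more than 68 mm above the dock's underside) (z of roller in the frame of dock above 0.068 m).
It fails at once if the robot presses a row of caps directly with more than 2 N (contact force between any of the fingers, the arm and caps_1 above 2 N or contact force between any of the fingers, the arm and caps_2 above 2 N or contact force between any of the fingers, the arm and caps_3 above 2 N).
It fails at once if a bystander is moved by more than 20 mm (distance of any of vial_a, vial_b, timer, small_cup, forceps, packet from where it was at the start of the episode above 0.02 m).
It also fails if it takes over 72 s, if anything falls off the work surface, if the arm or the gripper's body presses on something with over 40 N, if the wrist force passes 120 N, or if a joint passes its speed limit or range.

## Working session

There is one attempt and no reset: what is moved stays moved. The work goes in short steps, Python scripts to look and compute and a tool call to move; the robot and the scene stay as the last step left them, time stands still between calls to the robot, and variables do not carry over. Pictures are saved under pics/ and viewed, at most 10 in all, crops included, and the job is handed in when it is done.

Besides the shell and the picture viewer there is one more tool, called after "Call:" as name(argument=value, ...) on one line, values as JSON. servo_tool: Moves the arm, as the interface text tells. Its arguments: {"type":"object","properties":{"increments":{"type":"array","items":{"type":"object","properties":{"tx":{"type":"number"},"ty":{"type":"number"},"tz":{"type":"number"},"rx":{"type":"number"},"ry":{"type":"number"},"rz":{"type":"number"}}}},"hand":{"type":"number"}},"required":["increments"]}

```bash
mkdir -p pics; ls; cat > h.py <<'E'
import numpy as np, cv2
from bench import manip, get_image, ticket, look_for, cut_out
def K(im):
    h,w=im["color"].shape[:2]; f=h/2/np.tan(np.radians(im["vertical_fov"])/2); return f
def proj(im,X):
    c=np.atleast_2d(X)@np.array(im["R"]).T+np.array(im["t"]); s=c[:,:2]/c[:,2:]
    r2=(s**2).sum(1,keepdims=True); s=s*(1+im["k1"]*r2); return s*K(im)+[im["cx"],im["cy"]]
def back(im,uv,z):
    d=(np.atleast_2d(uv)-[im["cx"],im["cy"]])/K(im); s=d.copy()
    for _ in range(20): s=d/(1+im["k1"]*(s**2).sum(1,keepdims=True))
    R=np.array(im["R"]);t=np.array(im["t"]); o=-R.T@t; v=np.c_[s,np.ones(len(s))]@R
    return o+v*((z-o[2])/v[:,2])[:,None]
def save(im,n,s=1.5): cv2.imwrite(n,cv2.resize(im["color"][:,:,::-1],None,fx=s,fy=s))
E
python3 - <<'E'
from h import *
s=manip.get_state(); print(s["time"],s["ee_pos"],s["tool_rot"],s["wrist_force"],s["width"])
for n in ("scene","side","wrist"):
    im=get_image(n); save(im,f"pics/{n}0.png")
    print(n,im["vertical_fov"],im["k1"],-np.array(im["R"]).T@im["t"])
    for l in ("dock","roller","caps_1","vial_a","timer","small_cup","forceps","packet"):
        print(l,[(round(d["p"],2),np.round(np.array(d["rect"])*[512,384,512,384]).tolist()) for d in look_for(im,l)][:4])
E
```

```text
pics
0.0 [ 0.13375866 -0.50723784  0.23068862] [ 9.91704395e-01  1.28537507e-01 -7.42386509e-05 -7.04223790e-04] [-0.55365709 -0.32287565 -0.28518207] 0.9995005944248659
scene 45.426325964113055 -0.17556026770504934 [-0.42165089 -0.83517636  0.70056077]
dock [(0.75, [201.0, 185.0, 261.0, 224.0])]
roller [(0.84, [223.0, 189.0, 255.0, 208.0]), (0.67, [377.0, 214.0, 401.0, 244.0]), (0.16, [180.0, 156.0, 184.0, 171.0])]
caps_1 []
vial_a []
timer []
small_cup [(0.62, [168.0, 162.0, 175.0, 175.0]), (0.45, [259.0, 244.0, 286.0, 249.0])]
forceps []
packet [(0.87, [282.0, 252.0, 316.0, 266.0])]
side 48.688857393100335 -0.11356962702967555 [-0.02113895  0.86858816  0.6946354 ]
dock [(0.72, [234.0, 206.0, 295.0, 246.0])]
roller [(0.68, [257.0, 196.0, 294.0, 223.0]), (0.68, [193.0, 299.0, 227.0, 331.0]), (0.59, [269.0, 146.0, 295.0, 160.0])]
caps_1 [(0.61, [259.0, 218.0, 267.0, 222.0]), (0.45, [259.0, 212.0, 277.0, 225.0])]
vial_a [(0.73, [140.0, 272.0, 152.0, 291.0]), (0.68, [158.0, 266.0, 167.0, 291.0])]
timer [(0.56, [193.0, 301.0, 228.0, 330.0])]
small_cup [(0.58, [166.0, 281.0, 191.0, 302.0])]
forceps [(0.56, [257.0, 198.0, 293.0, 221.0])]
packet [(0.55, [228.0, 208.0, 297.0, 253.0]), (0.5, [323.0, 180.0, 344.0, 194.0])]
wrist 64.71655644699035 -0.008058029619124817 [ 0.20099158 -0.48961529  0.37353714]
dock []
roller []
caps_1 []
vial_a []
timer []
small_cup []
forceps []
packet []
```

View pics/scene0.png

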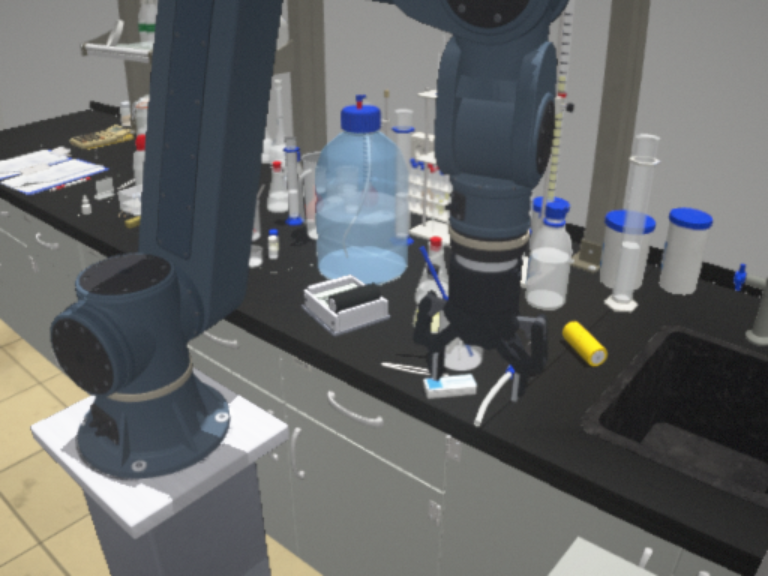

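View pics/side0.png

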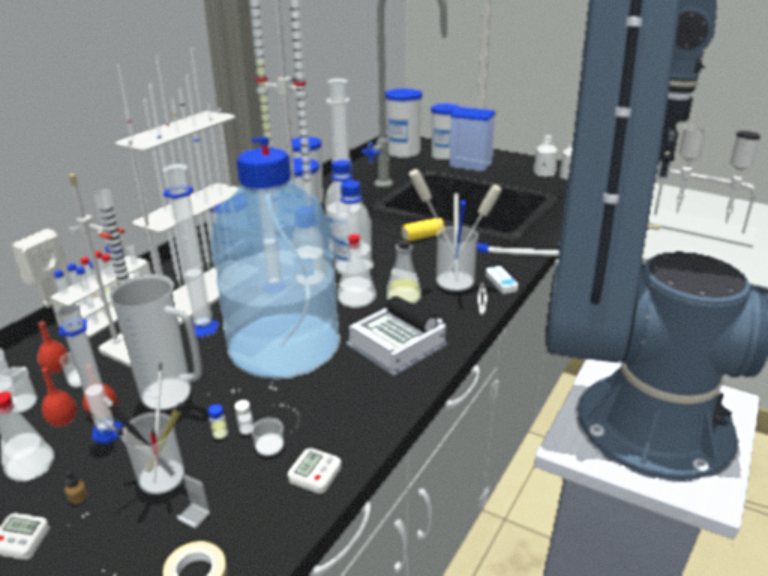

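```bash
python3 - <<'E'
from h import *
for n,u in (("scene",(239,199)),("side",(275,210))):
    im=get_image(n); print(n,back(im,[u],0.053))
E
```

```text
scene [[ 0.46823808 -0.02912536  0.053     ]]
side [[ 0.46037584 -0.01977621  0.053     ]]
```

```bash
python3 - <<'E'
from h import *
a=get_image("scene")["color"][175:230,190:270]; b=get_image("side")["color"][188:252,222:308]
f=lambda c,w:cv2.resize(c[:,:,::-1],(w,int(c.shape[0]*w/c.shape[1])),interpolation=cv2.INTER_CUBIC)
A=f(a,400);B=f(b,400);h=max(len(A),len(B));o=np.zeros((h,800,3),np.uint8);o[:len(A),:400]=A;o[:len(B),400:]=B
cv2.imwrite("pics/crop.png",o); print(A.shape,B.shape)
E
```

```text
(275, 400, 3) (297, 400, 3)
```

View pics/crop.png

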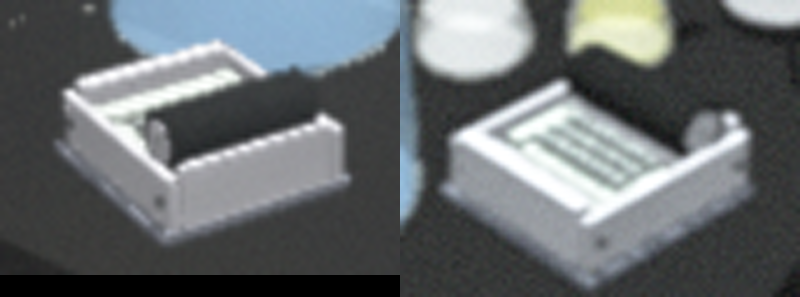

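```bash
python3 - <<'E'
from h import *
for n,u in (("scene",[(223,223),(201.6,203.6),(259.4,211)]),("side",[(262.9,249.3),(230.6,228.9),(297.3,228.4)])):
    im=get_image(n); p=back(im,u,0.0); print(n,p.round(4).tolist(),[np.linalg.norm(p[0]-p[i]).round(4) for i in(1,2)],[np.degrees(np.arctan2(*(p[i]-p[0])[1::-1])).round(1) for i in (1,2)])
im=get_image("wrist");s=manip.get_state();print(np.array(im["R"]).round(3).tolist(),np.array(im["t"]).round(3))
from scipy.spatial.transform import Rotation as R
print(R.from_quat(s["tool_rot"]).as_matrix().round(3).tolist())
E
```

```text
scene [[0.4001, -0.0261, 0.0], [0.4416, 0.1066, 0.0], [0.5237, -0.0625, 0.0]] [np.float64(0.139), np.float64(0.1289)] [np.float64(72.7), np.float64(-16.4)]
side [[0.4341, 0.0937, 0.0], [0.5616, 0.058, 0.0], [0.3978, -0.0389, 0.0]] [np.float64(0.1325), np.float64(0.1375)] [np.float64(-15.7), np.float64(-105.3)]
[[0.254, -0.967, -0.001], [-0.929, -0.245, 0.276], [-0.267, -0.069, -0.961]] [-0.524 -0.036  0.379]
[[0.967, 0.255, -0.0], [0.255, -0.967, 0.0], [0.0, -0.0, -1.0]]
```

Call:
servo_tool(hand=0, increments=[{"tz": -0.03}, {"tz": -0.03}, {"tx": 0.038, "ty": -0.034}, {"tx": 0.038, "ty": -0.034}, {"tx": 0.038, "ty": -0.034}, {"tx": 0.038, "ty": -0.034}, {"tx": 0.038, "ty": -0.034}, {"tx": 0.038, "ty": -0.034}])

```text
invalid input
```

```bash
python3 - <<'E'
from h import *
s=manip.get_state();print(s["time"],s["ee_pos"],np.round(s["qpos"],2))
im=get_image("scene");print("bottle front edge",back(im,[(241,187),(213,172),(271,172)],0.0).round(3).tolist())
im=get_image("side");print("bottle front edge",back(im,[(190,253),(155,235),(226,228),(302,290/1.5)],0.0).round(3).tolist())
E
```

```text
1.7 [ 0.1338447  -0.50761709  0.23128735] [-1.31  0.24 -0.01  1.32  0.    1.57]
bottle front edge [[0.609, 0.089, 0.0], [0.634, 0.246, 0.0], [0.769, 0.086, 0.0]]
bottle front edge [[0.593, 0.205, -0.0], [0.73, 0.191, 0.0], [0.576, 0.061, 0.0], [0.473, -0.225, 0.0]]
```

Call:
servo_tool(hand=0.0, increments=[{"tx": 0, "ty": 0, "tz": -0.03, "rx": 0, "ry": 0, "rz": 0}, {"tx": 0, "ty": 0, "tz": -0.03, "rx": 0, "ry": 0, "rz": 0}, {"tx": 0.038, "ty": -0.034, "tz": 0, "rx": 0, "ry": 0, "rz": 0}, {"tx": 0.038, "ty": -0.034, "tz": 0, "rx": 0, "ry": 0, "rz": 0}, {"tx": 0.038, "ty": -0.034, "tz": 0, "rx": 0, "ry": 0, "rz": 0}, {"tx": 0.038, "ty": -0.034, "tz": 0, "rx": 0, "ry": 0, "rz": 0}, {"tx": 0.038, "ty": -0.034, "tz": 0, "rx": 0, "ry": 0, "rz": 0}, {"tx": 0.038, "ty": -0.034, "tz": 0, "rx": 0, "ry": 0, "rz": 0}])

```text
time: 2.8
ee_pos: [0.3029, -0.2508, 0.2915]
tool_rot: [0.992, 0.128, 0.0, 0.0]
wrist_force: [0.4, -1.2, 0.1]
width: -0.002
gripper_force: 0.0
```

Call:
servo_tool(increments=[{"tx": 0.038, "ty": -0.034, "tz": 0, "rx": 0, "ry": 0, "rz": -0.15}, {"tx": 0, "ty": 0, "tz": 0, "rx": 0, "ry": 0, "rz": -0.15}, {"tx": 0, "ty": 0, "tz": 0, "rx": 0, "ry": 0, "rz": -0.15}, {"tx": 0, "ty": 0, "tz": 0, "rx": 0, "ry": 0, "rz": -0.15}])

```text
time: 3.3
ee_pos: [0.3305, -0.2094, 0.2914]
tool_rot: [0.908, 0.419, 0.0, 0.0]
wrist_force: [0.4, -0.4, 0.7]
width: 0.001
gripper_force: 0.0
```

```bash
python3 - <<'E'
from h import *
s=manip.get_state();print(s["time"],s["ee_pos"],s["tool_rot"],np.round(s["qpos"],2))
E
```

```text
3.3 [ 0.33053553 -0.20936599  0.29139794] [9.08210838e-01 4.18512919e-01 6.88523415e-05 6.95209877e-05] [-0.56 -0.01 -0.15  1.43  0.    1.71]
```

Call:
servo_tool(increments=[{"tx": 0, "ty": 0, "tz": 0, "rx": 0, "ry": 0, "rz": -0.18}, {"tx": 0, "ty": 0, "tz": 0, "rx": 0, "ry": 0, "rz": -0.18}, {"tx": 0, "ty": 0, "tz": 0, "rx": 0, "ry": 0, "rz": -0.18}, {"tx": 0, "ty": 0, "tz": 0, "rx": 0, "ry": 0, "rz": -0.18}, {"tx": 0, "ty": 0, "tz": 0, "rx": 0, "ry": 0, "rz": -0.18}, {"tx": 0, "ty": 0, "tz": 0, "rx": 0, "ry": 0, "rz": -0.18}, {"tx": 0, "ty": 0, "tz": 0, "rx": 0, "ry": 0, "rz": -0.18}, {"tx": 0, "ty": 0, "tz": 0, "rx": 0, "ry": 0, "rz": -0.18}, {"tx": 0, "ty": 0, "tz": 0, "rx": 0, "ry": 0, "rz": -0.18}, {"tx": 0, "ty": 0, "tz": 0, "rx": 0, "ry": 0, "rz": -0.18}])

```text
time: 4.55
ee_pos: [0.3304, -0.2097, 0.2914]
tool_rot: [0.237, 0.972, 0.0, 0.0]
wrist_force: [0.1, 0.1, 0.2]
width: -0.002
gripper_force: 0.0
```

Call:
servo_tool(increments=[{"tx": 0, "ty": 0, "tz": 0, "rx": 0, "ry": 0, "rz": -0.1}, {"tx": 0, "ty": 0, "tz": 0, "rx": 0, "ry": 0, "rz": -0.103}, {"tx": 0, "ty": 0, "tz": 0, "rx": 0, "ry": 0, "rz": 0}, {"tx": 0, "ty": 0, "tz": 0, "rx": 0, "ry": 0, "rz": 0}])

```text
time: 5.05
ee_pos: [0.3304, -0.2097, 0.2913]
tool_rot: [0.141, 0.99, 0.0, 0.0]
wrist_force: [-0.7, -0.4, -0.0]
width: 0.001
gripper_force: 0.0
```

Call:
servo_tool(increments=[{"tx": -0.014, "ty": 0.04, "tz": 0, "rx": 0, "ry": 0, "rz": 0}, {"tx": -0.014, "ty": 0.04, "tz": 0, "rx": 0, "ry": 0, "rz": 0}, {"tx": -0.014, "ty": 0.04, "tz": 0, "rx": 0, "ry": 0, "rz": 0}, {"tx": -0.014, "ty": 0.04, "tz": 0, "rx": 0, "ry": 0, "rz": 0}, {"tx": -0.014, "ty": 0.04, "tz": 0.02, "rx": 0, "ry": 0, "rz": 0}, {"tx": -0.014, "ty": 0.04, "tz": 0.02, "rx": 0, "ry": 0, "rz": 0}, {"tx": 0, "ty": 0, "tz": 0, "rx": 0, "ry": 0, "rz": 0}, {"tx": 0, "ty": 0, "tz": 0, "rx": 0, "ry": 0, "rz": 0}])

```text
time: 6.05
ee_pos: [0.4774, -0.0024, 0.2514]
tool_rot: [0.14, 0.99, -0.0, -0.0]
wrist_force: [-0.8, -0.4, -0.2]
width: 0.002
gripper_force: 0.0
```

```bash
python3 - <<'E'
from h import *
im=get_image("wrist");save(im,"pics/w1.png");np.save("w1.npy",im,allow_pickle=True)
s=manip.get_state();print(s["time"],s["ee_pos"],s["tool_rot"],np.round(s["qpos"],2))
E
```

```text
6.1 [ 0.47737584 -0.00277164  0.25172735] [ 1.40385775e-01  9.90096874e-01 -3.56477648e-05  1.09655909e-04] [-0.01  0.15 -0.07  1.35 -0.    0.28]
```

View pics/w1.png

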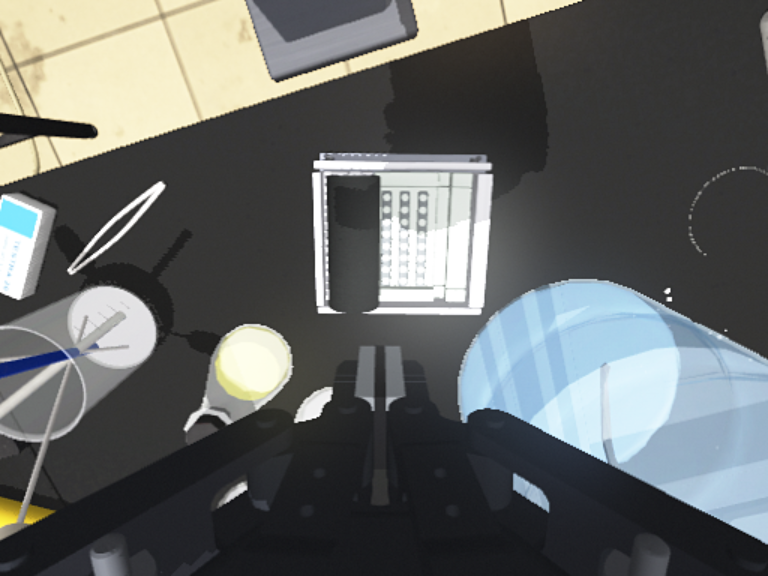

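```bash
python3 - <<'E'
from h import *
im=np.load("w1.npy",allow_pickle=True).item()
P=lambda u,z:back(im,np.array(u)/1.5,z)[:,:2]
ax=P([(355,176),(353,311)],0.0575);print("roller ends",ax,np.linalg.norm(ax[1]-ax[0]),np.degrees(np.arctan2(*(ax[0]-ax[1])[::-1])),ax.mean(0))
yaw=np.radians(73.8);c=np.array([np.cos(yaw),np.sin(yaw)])
for n,u in(("home out",[(315,175),(319,308)]),("home in",[(323,175),(327,308)]),("far in",[(474,175),(469,308)]),("far out",[(492,175),(484,308)])):
    p=P(u,.05);d=p[0]-p[1];print(n,p@c,np.degrees(np.arctan2(d[1],d[0])))
print("roller along",ax@c, "lat",ax@[-c[1],c[0]])
g=im["color"].mean(2); print(g[140,200:335].astype(int).tolist())
print(P([(255,365),(210,415)],0.02), P([(210,415)],.1))
r=look_for(im,"roller");print([(d["p"],(np.array(d["rect"])*[768,576,768,576]).round(1)) for d in r])
E
```

```text
roller ends [[ 0.4161787  -0.00282966]
 [ 0.51364614 -0.03422882]] 0.10240024795447643 162.14364061012202 [ 0.46491242 -0.01852924]
home out [0.08364546 0.08294309] 163.40868898827915
home in [0.08952041 0.0893145 ] 163.68527640964132
far in [0.20041693 0.20241635] 164.91339514624073
far out [0.21365172 0.21437701] 164.20385910363393
roller along [0.11339285 0.11043298] lat [-0.40044322 -0.50280068]
[55, 54, 55, 55, 57, 55, 54, 54, 39, 255, 255, 255, 255, 255, 156, 132, 206, 187, 77, 37, 45, 51, 52, 45, 41, 42, 44, 44, 45, 46, 45, 47, 47, 48, 48, 50, 53, 52, 52, 52, 54, 53, 54, 54, 57, 57, 56, 58, 59, 59, 58, 57, 49, 191, 177, 191, 230, 228, 228, 219, 171, 199, 228, 227, 227, 231, 174, 194, 233, 230, 231, 222, 173, 202, 230, 227, 229, 206, 143, 196, 234, 231, 231, 223, 178, 205, 231, 229, 229, 231, 201, 208, 229, 229, 228, 229, 230, 232, 193, 133, 183, 225, 230, 228, 229, 229, 228, 229, 229, 229, 228, 230, 229, 176, 133, 137, 140, 193, 232, 235, 236, 236, 233, 233, 234, 239, 201, 114, 82, 85, 85, 84, 85, 83, 82]
[[ 0.54977201 -0.13964888]
 [ 0.5859536  -0.19783507]] [[ 0.54812998 -0.15179828]]
[(0.84, array([  2.1, 494.6,  57.4, 523.1])), (0.6, array([324.6, 173.1, 378.8, 310.8])), (0.2, array([382.6, 188.7, 391.8, 289.7]))]
```

Call:
servo_tool(increments=[{"tx": 0.0076, "ty": -0.03, "tz": 0, "rx": 0, "ry": 0, "rz": 0}, {"tx": 0, "ty": 0, "tz": 0.04, "rx": 0, "ry": 0, "rz": 0}, {"tx": 0, "ty": 0, "tz": 0.04, "rx": 0, "ry": 0, "rz": 0}, {"tx": 0, "ty": 0, "tz": 0.04, "rx": 0, "ry": 0, "rz": 0}, {"tx": 0, "ty": 0, "tz": 0.03, "rx": 0, "ry": 0, "rz": 0}, {"tx": 0, "ty": 0, "tz": 0.018, "rx": 0, "ry": 0, "rz": 0}, {"tx": 0, "ty": 0, "tz": 0, "rx": 0, "ry": 0, "rz": 0}, {"tx": 0, "ty": 0, "tz": 0, "rx": 0, "ry": 0, "rz": 0}])

```text
time: 7.15
ee_pos: [0.4625, -0.0295, 0.0844]
tool_rot: [0.14, 0.99, 0.0, 0.001]
wrist_force: [-0.4, -0.5, 0.8]
width: -0.001
gripper_force: 0.0
```

```bash
python3 - <<'E'
from h import *
im=get_image("wrist");save(im,"pics/w2.png")
s=manip.get_state();print(s["time"],s["ee_pos"],s["wrist_force"])
E
```

```text
7.2 [ 0.46266721 -0.02946127  0.08450987] [-0.04964892  0.40286857  0.65630222]
```

View pics/w2.png

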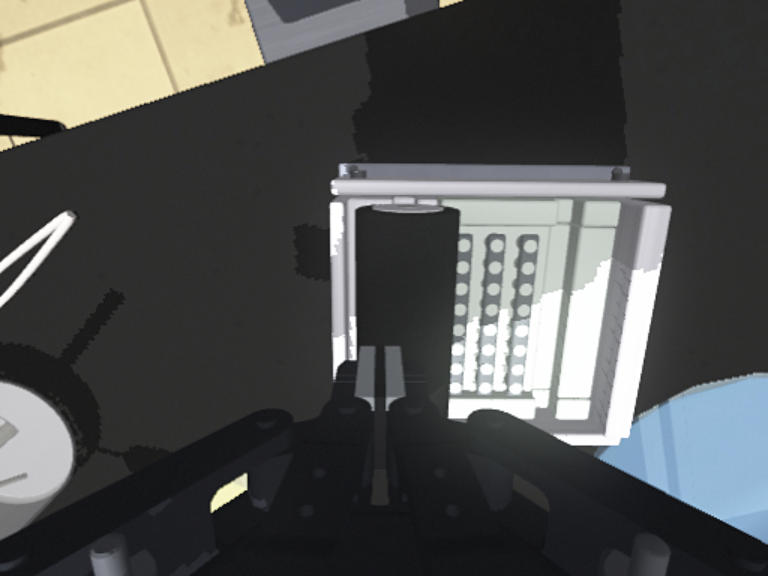

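```bash
python3 - <<'E'
from h import *
from scipy.spatial.transform import Rotation as R
s=manip.get_state();im=get_image("wrist");M=R.from_quat(s["tool_rot"]).as_matrix();p=np.array(s["ee_pos"])
for z in(0,-.019,-.04):
  for q in((0,0),(.011,-.015),(.011,.015),(-.011,0)): print(z,q,(proj(im,p+M@[q[0],q[1],z])*1.5).round(0))
E
```

```text
0 (0, 0) [[379. 372.]]
0 (0.011, -0.015) [[335. 343.]]
0 (0.011, 0.015) [[424. 343.]]
0 (-0.011, 0) [[379. 401.]]
-0.019 (0, 0) [[379. 401.]]
-0.019 (0.011, -0.015) [[329. 368.]]
-0.019 (0.011, 0.015) [[430. 368.]]
-0.019 (-0.011, 0) [[379. 432.]]
-0.04 (0, 0) [[379. 442.]]
-0.04 (0.011, -0.015) [[320. 405.]]
-0.04 (0.011, 0.015) [[439. 405.]]
-0.04 (-0.011, 0) [[379. 478.]]
```

Call:
servo_tool(increments=[{"tx": 0, "ty": 0, "tz": 0.0018, "rx": 0, "ry": 0, "rz": 0}, {"tx": 0, "ty": 0, "tz": 0.0018, "rx": 0, "ry": 0, "rz": 0}, {"tx": 0, "ty": 0, "tz": 0.0018, "rx": 0, "ry": 0, "rz": 0}, {"tx": 0, "ty": 0, "tz": 0.0018, "rx": 0, "ry": 0, "rz": 0}, {"tx": 0, "ty": 0, "tz": 0.0018, "rx": 0, "ry": 0, "rz": 0}, {"tx": 0, "ty": 0, "tz": 0.001, "rx": 0, "ry": 0, "rz": 0}, {"tx": 0, "ty": 0, "tz": 0, "rx": 0, "ry": 0, "rz": 0}])

```text
time: 8.12
ee_pos: [0.4619, -0.029, 0.0732]
tool_rot: [0.14, 0.99, 0.0, -0.0]
wrist_force: [0.2, 0.1, -0.1]
width: -0.003
gripper_force: 0.0
```

Call:
servo_tool(increments=[{"tx": 0, "ty": 0, "tz": 0.001, "rx": 0, "ry": 0, "rz": 0}, {"tx": 0, "ty": 0, "tz": 0, "rx": 0, "ry": 0, "rz": 0}])

```text
time: 8.38
ee_pos: [0.4621, -0.0291, 0.0728]
tool_rot: [0.14, 0.99, 0.0, 0.0]
wrist_force: [-1.7, -0.3, 6.8]
width: -0.002
gripper_force: 3.1
```

Call:
servo_tool(increments=[{"tx": 0, "ty": 0, "tz": 0.0005, "rx": 0, "ry": 0, "rz": 0}, {"tx": 0, "ty": 0, "tz": 0, "rx": 0, "ry": 0, "rz": 0}])

```text
time: 8.62
ee_pos: [0.4622, -0.029, 0.0726]
tool_rot: [0.14, 0.99, 0.0, 0.0]
wrist_force: [-2.6, 0.6, 10.2]
width: 0.001
gripper_force: 5.4
```

Call:
servo_tool(increments=[{"tx": 0, "ty": 0.002, "tz": 0, "rx": 0, "ry": 0, "rz": 0}, {"tx": 0, "ty": 0.002, "tz": 0, "rx": 0, "ry": 0, "rz": 0}, {"tx": 0, "ty": 0.002, "tz": 0, "rx": 0, "ry": 0, "rz": 0}, {"tx": 0, "ty": 0.002, "tz": 0, "rx": 0, "ry": 0, "rz": 0}, {"tx": 0, "ty": 0, "tz": 0, "rx": 0, "ry": 0, "rz": 0}])

```text
time: 9.25
ee_pos: [0.4645, -0.0213, 0.0735]
tool_rot: [0.14, 0.99, 0.0, 0.001]
wrist_force: [-6.9, -0.0, 21.7]
width: -0.003
gripper_force: 11.4
```

Call:
servo_tool(increments=[{"tx": 0.0005, "ty": 0.002, "tz": -0.0008, "rx": 0, "ry": 0, "rz": 0}, {"tx": 0, "ty": 0.002, "tz": -0.0002, "rx": 0, "ry": 0, "rz": 0}, {"tx": 0, "ty": 0.002, "tz": -0.0002, "rx": 0, "ry": 0, "rz": 0}, {"tx": 0, "ty": 0, "tz": 0, "rx": 0, "ry": 0, "rz": 0}])

```text
time: 9.75
ee_pos: [0.4661, -0.0153, 0.0739]
tool_rot: [0.14, 0.99, 0.0, 0.001]
wrist_force: [-0.7, 0.5, 9.0]
width: -0.001
gripper_force: 4.5
```

Call:
servo_tool(increments=[{"tx": 0, "ty": 0.002, "tz": 0.0005, "rx": 0, "ry": 0, "rz": 0}, {"tx": 0, "ty": 0.002, "tz": 0, "rx": 0, "ry": 0, "rz": 0}, {"tx": 0, "ty": 0.002, "tz": 0, "rx": 0, "ry": 0, "rz": 0}, {"tx": 0, "ty": 0, "tz": 0, "rx": 0, "ry": 0, "rz": 0}])

```text
time: 10.25
ee_pos: [0.4678, -0.0099, 0.0738]
tool_rot: [0.14, 0.99, -0.0, 0.001]
wrist_force: [-2.6, -1.4, 16.2]
width: -0.002
gripper_force: 7.7
```

Call:
servo_tool(increments=[{"tx": 0, "ty": 0.002, "tz": 0, "rx": 0, "ry": 0, "rz": 0}, {"tx": 0, "ty": 0.002, "tz": 0, "rx": 0, "ry": 0, "rz": 0}, {"tx": 0, "ty": 0.002, "tz": 0, "rx": 0, "ry": 0, "rz": 0}, {"tx": 0, "ty": 0, "tz": 0, "rx": 0, "ry": 0, "rz": 0}])

```text
time: 10.75
ee_pos: [0.4696, -0.0043, 0.0741]
tool_rot: [0.14, 0.99, -0.0, 0.001]
wrist_force: [-3.8, -1.7, 18.5]
width: 0.002
gripper_force: 9.1
```

Call:
servo_tool(increments=[{"tx": 0.0002, "ty": 0.002, "tz": -0.0002, "rx": 0, "ry": 0, "rz": 0}, {"tx": 0, "ty": 0.002, "tz": 0, "rx": 0, "ry": 0, "rz": 0}, {"tx": 0, "ty": 0.002, "tz": 0, "rx": 0, "ry": 0, "rz": 0}, {"tx": 0, "ty": 0, "tz": 0, "rx": 0, "ry": 0, "rz": 0}])

```text
time: 11.25
ee_pos: [0.4714, 0.0019, 0.0743]
tool_rot: [0.14, 0.99, 0.0, 0.002]
wrist_force: [-2.1, 0.7, 16.8]
width: 0.003
gripper_force: 8.4
```

Call:
servo_tool(increments=[{"tx": 0, "ty": 0.002, "tz": 0, "rx": 0, "ry": 0, "rz": 0}, {"tx": 0, "ty": 0.002, "tz": 0, "rx": 0, "ry": 0, "rz": 0}, {"tx": 0, "ty": 0.002, "tz": 0, "rx": 0, "ry": 0, "rz": 0}, {"tx": 0, "ty": 0.002, "tz": 0, "rx": 0, "ry": 0, "rz": 0}, {"tx": 0, "ty": 0.002, "tz": 0, "rx": 0, "ry": 0, "rz": 0}, {"tx": 0, "ty": 0, "tz": 0, "rx": 0, "ry": 0, "rz": 0}])

```text
time: 12.0
ee_pos: [0.4744, 0.0119, 0.0739]
tool_rot: [0.14, 0.99, 0.001, 0.002]
wrist_force: [-0.5, 1.4, 10.0]
width: -0.001
gripper_force: 5.3
```

```bash
python3 - <<'E'
from h import *
im=get_image("wrist");save(im,"pics/w3.png")
g=im["color"].mean(2); print(g[150,210:420].astype(int).tolist())
E
```

```text
[43, 44, 46, 45, 45, 42, 46, 44, 43, 45, 43, 44, 43, 42, 43, 44, 44, 43, 43, 44, 43, 44, 43, 39, 41, 43, 42, 43, 43, 42, 43, 43, 45, 43, 43, 44, 41, 43, 41, 42, 41, 41, 42, 41, 43, 40, 39, 41, 38, 37, 38, 40, 40, 38, 39, 39, 38, 35, 29, 143, 184, 180, 180, 181, 179, 180, 179, 180, 180, 180, 180, 179, 181, 180, 181, 180, 180, 182, 180, 181, 180, 181, 181, 180, 181, 181, 182, 181, 180, 181, 182, 182, 183, 183, 182, 173, 141, 140, 153, 152, 152, 154, 154, 154, 154, 156, 157, 157, 162, 127, 96, 95, 93, 111, 141, 164, 176, 179, 179, 177, 179, 180, 179, 181, 179, 178, 180, 181, 181, 180, 180, 180, 182, 181, 181, 182, 181, 184, 178, 127, 94, 95, 94, 97, 97, 97, 96, 94, 97, 104, 128, 156, 183, 194, 195, 195, 195, 196, 196, 196, 194, 191, 189, 187, 188, 187, 188, 187, 187, 179, 83, 34, 35, 37, 36, 35, 37, 34, 36, 35, 34, 36, 33, 34, 32, 34, 33, 33, 31, 32, 31, 30, 31, 31, 31, 31, 28, 31, 30, 29, 30, 27, 26, 25, 26, 40, 41, 41, 41, 41]
```

View pics/w3.png

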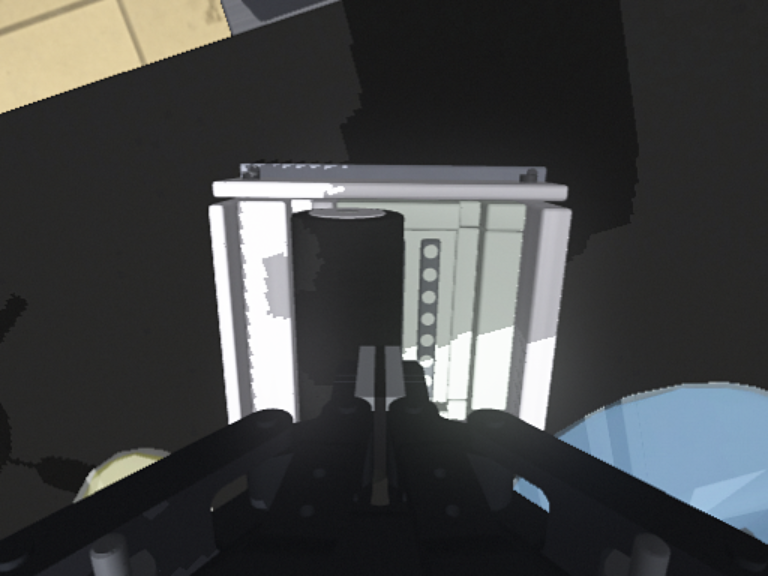

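Call:
servo_tool(increments=[{"tx": 0, "ty": 0, "tz": -0.002, "rx": 0, "ry": 0, "rz": 0}, {"tx": 0, "ty": 0, "tz": -0.003, "rx": 0, "ry": 0, "rz": 0}, {"tx": 0, "ty": -0.011, "tz": 0, "rx": 0, "ry": 0, "rz": 0}, {"tx": 0, "ty": -0.011, "tz": 0, "rx": 0, "ry": 0, "rz": 0}, {"tx": 0, "ty": 0, "tz": 0, "rx": 0, "ry": 0, "rz": 0}, {"tx": 0, "ty": 0, "tz": 0.0018, "rx": 0, "ry": 0, "rz": 0}, {"tx": 0, "ty": 0, "tz": 0.0015, "rx": 0, "ry": 0, "rz": 0}, {"tx": 0, "ty": 0, "tz": 0.001, "rx": 0, "ry": 0, "rz": 0}, {"tx": 0, "ty": 0, "tz": 0.0007, "rx": 0, "ry": 0, "rz": 0}, {"tx": 0, "ty": 0, "tz": 0, "rx": 0, "ry": 0, "rz": 0}])

```text
time: 13.3
ee_pos: [0.4669, -0.0095, 0.0728]
tool_rot: [0.14, 0.99, 0.0, 0.0]
wrist_force: [-0.6, 0.8, 1.6]
width: -0.004
gripper_force: 0.9
```

```bash
cat >> h.py <<'E'
def roller():
    "roller centre along the dock, offset from tcp"
    im=get_image("wrist");s=manip.get_state();g=im["color"].mean(2)[165:200].mean(0)
    P=np.array(s["ee_pos"]);c=np.array([.279,.9603])
    d=(g<75).astype(int);e=np.flatnonzero(np.diff(np.r_[0,d,0]));runs=[(a,b) for a,b in e.reshape(-1,2) if 60<b-a<85]
    for a,b in runs:
        q=np.array([back(im,[(u,182)],.056)[0,:2]@c for u in(a,b)]).mean(); print("run",a,b,"dockx mm",round((q-.162)*1e3,1),"tcp",round((P[:2]@c-.162)*1e3,1))
    print(s["time"],np.round(s["ee_pos"],4),np.round(s["wrist_force"],1),"runs",e.reshape(-1,2).tolist()); return im
E
python3 - <<'E'
from h import *
roller()
E
```

```text
run 199 271 dockx mm -50.6 tcp -40.9
13.35 [ 0.4669 -0.0095  0.0728] [-0.2  0.4  1.9] runs [[0, 182], [199, 271], [419, 512]]
```

Call:
servo_tool(increments=[{"tx": 0, "ty": 0, "tz": -0.003, "rx": 0, "ry": 0, "rz": 0}, {"tx": 0, "ty": -0.014, "tz": 0, "rx": 0, "ry": 0, "rz": 0}, {"tx": 0, "ty": 0, "tz": 0, "rx": 0, "ry": 0, "rz": 0}, {"tx": 0, "ty": 0, "tz": 0.0015, "rx": 0, "ry": 0, "rz": 0}, {"tx": 0, "ty": 0, "tz": 0.0015, "rx": 0, "ry": 0, "rz": 0}, {"tx": 0, "ty": 0, "tz": 0.0006, "rx": 0, "ry": 0, "rz": 0}, {"tx": 0, "ty": 0, "tz": 0, "rx": 0, "ry": 0, "rz": 0}])

```text
time: 14.22
ee_pos: [0.4632, -0.0229, 0.073]
tool_rot: [0.14, 0.99, 0.0, 0.0]
wrist_force: [-4.7, -0.2, 15.6]
width: -0.003
gripper_force: 7.2
```

Call:
servo_tool(increments=[{"tx": 0, "ty": 0.002, "tz": -0.0006, "rx": 0, "ry": 0, "rz": 0}, {"tx": 0, "ty": 0.002, "tz": -0.0003, "rx": 0, "ry": 0, "rz": 0}, {"tx": 0, "ty": 0.002, "tz": -0.0003, "rx": 0, "ry": 0, "rz": 0}, {"tx": 0, "ty": 0.002, "tz": -0.0002, "rx": 0, "ry": 0, "rz": 0}, {"tx": 0, "ty": 0.002, "tz": 0, "rx": 0, "ry": 0, "rz": 0}, {"tx": 0, "ty": 0.002, "tz": 0, "rx": 0, "ry": 0, "rz": 0}, {"tx": 0, "ty": 0.002, "tz": 0, "rx": 0, "ry": 0, "rz": 0}, {"tx": 0, "ty": 0.002, "tz": 0, "rx": 0, "ry": 0, "rz": 0}, {"tx": 0, "ty": 0, "tz": 0, "rx": 0, "ry": 0, "rz": 0}])

```text
time: 15.35
ee_pos: [0.4678, -0.0074, 0.0739]
tool_rot: [0.14, 0.99, 0.0, 0.0]
wrist_force: [-1.2, -0.7, 6.8]
width: 0.004
gripper_force: 3.2
```

```bash
python3 - <<'E'
from h import *
roller()
E
```

```text
run 210 281 dockx mm -42.6 tcp -38.6
15.4 [ 0.4678 -0.0074  0.0739] [-1.3 -0.2  5.5] runs [[0, 178], [210, 281], [414, 512]]
```

Call:
servo_tool(increments=[{"tx": 0, "ty": 0, "tz": -0.0005, "rx": 0, "ry": 0, "rz": 0}, {"tx": 0, "ty": 0, "tz": -0.001, "rx": 0, "ry": 0, "rz": 0}, {"tx": 0, "ty": 0, "tz": -0.002, "rx": 0, "ry": 0, "rz": 0}, {"tx": 0, "ty": -0.008, "tz": 0, "rx": 0, "ry": 0, "rz": 0}, {"tx": 0, "ty": -0.008, "tz": 0, "rx": 0, "ry": 0, "rz": 0}, {"tx": 0, "ty": 0, "tz": 0, "rx": 0, "ry": 0, "rz": 0}])

```text
time: 16.15
ee_pos: [0.4627, -0.0238, 0.077]
tool_rot: [0.14, 0.99, -0.0, -0.0]
wrist_force: [-0.2, 0.2, -0.9]
width: -0.001
gripper_force: 0.0
```

```bash
python3 - <<'E'
from h import *
roller()
E
```

```text
run 241 311 dockx mm -42.9 tcp -55.5
run 441 512 dockx mm 69.0 tcp -55.5
16.2 [ 0.4628 -0.0235  0.077 ] [ 0.1 -0.6 -0.2] runs [[21, 209], [241, 311], [441, 512]]
```

Call:
servo_tool(increments=[{"tx": 0, "ty": 0.001, "tz": 0.0015, "rx": 0, "ry": 0, "rz": 0}, {"tx": 0, "ty": 0, "tz": 0.0012, "rx": 0, "ry": 0, "rz": 0}, {"tx": 0, "ty": 0, "tz": 0.0013, "rx": 0, "ry": 0, "rz": 0}, {"tx": 0, "ty": 0, "tz": 0, "rx": 0, "ry": 0, "rz": 0}])

```text
time: 16.7
ee_pos: [0.4633, -0.0221, 0.0733]
tool_rot: [0.14, 0.99, 0.0, 0.0]
wrist_force: [-1.5, -0.1, 5.2]
width: -0.002
gripper_force: 2.7
```

Call:
servo_tool(increments=[{"tx": 0, "ty": 0, "tz": 0.0006, "rx": 0, "ry": 0, "rz": 0}, {"tx": 0, "ty": 0.002, "tz": 0.0003, "rx": 0, "ry": 0, "rz": 0}, {"tx": 0, "ty": 0.002, "tz": 0, "rx": 0, "ry": 0, "rz": 0}, {"tx": 0, "ty": 0.002, "tz": 0, "rx": 0, "ry": 0, "rz": 0}, {"tx": 0, "ty": 0.002, "tz": 0, "rx": 0, "ry": 0, "rz": 0}, {"tx": 0, "ty": 0, "tz": 0, "rx": 0, "ry": 0, "rz": 0}])

```text
time: 17.45
ee_pos: [0.4658, -0.0145, 0.0736]
tool_rot: [0.14, 0.99, -0.0, 0.001]
wrist_force: [-6.5, -1.5, 21.9]
width: -0.004
gripper_force: 10.7
```

Call:
servo_tool(increments=[{"tx": 0.0003, "ty": 0.002, "tz": -0.0006, "rx": 0, "ry": 0, "rz": 0}, {"tx": 0, "ty": 0.002, "tz": 0, "rx": 0, "ry": 0, "rz": 0}, {"tx": 0, "ty": 0.002, "tz": 0, "rx": 0, "ry": 0, "rz": 0}, {"tx": 0, "ty": 0.002, "tz": 0, "rx": 0, "ry": 0, "rz": 0}, {"tx": 0, "ty": 0, "tz": 0, "rx": 0, "ry": 0, "rz": 0}])

```text
time: 18.08
ee_pos: [0.4681, -0.0063, 0.0743]
tool_rot: [0.14, 0.99, 0.0, 0.001]
wrist_force: [-5.4, 0.8, 20.6]
width: 0.0
gripper_force: 10.5
```

Call:
servo_tool(increments=[{"tx": 0.0003, "ty": 0.002, "tz": -0.0004, "rx": 0, "ry": 0, "rz": 0}, {"tx": 0, "ty": 0.002, "tz": 0, "rx": 0, "ry": 0, "rz": 0}, {"tx": 0, "ty": 0.002, "tz": 0, "rx": 0, "ry": 0, "rz": 0}, {"tx": 0, "ty": 0.002, "tz": 0, "rx": 0, "ry": 0, "rz": 0}, {"tx": 0, "ty": 0, "tz": 0, "rx": 0, "ry": 0, "rz": 0}])

```text
time: 18.7
ee_pos: [0.4706, 0.0013, 0.0748]
tool_rot: [0.14, 0.99, 0.0, 0.002]
wrist_force: [-2.8, -0.0, 20.4]
width: 0.002
gripper_force: 9.8
```

```bash
python3 - <<'E'
from h import *
roller()
E
```

```text
run 215 287 dockx mm -30.5 tcp -29.4
18.75 [0.4706 0.0013 0.0748] [-4.   1.1 19.6] runs [[0, 162], [215, 287], [397, 512]]
```

Call:
servo_tool(increments=[{"tx": 0.0002, "ty": 0.002, "tz": -0.0003, "rx": 0, "ry": 0, "rz": 0}, {"tx": 0, "ty": 0.002, "tz": 0, "rx": 0, "ry": 0, "rz": 0}, {"tx": 0, "ty": 0.002, "tz": 0, "rx": 0, "ry": 0, "rz": 0}, {"tx": 0, "ty": 0.002, "tz": 0, "rx": 0, "ry": 0, "rz": 0}, {"tx": 0, "ty": 0.002, "tz": 0, "rx": 0, "ry": 0, "rz": 0}, {"tx": 0, "ty": 0, "tz": 0, "rx": 0, "ry": 0, "rz": 0}])

```text
time: 19.5
ee_pos: [0.4734, 0.0111, 0.0748]
tool_rot: [0.14, 0.99, 0.0, 0.002]
wrist_force: [-0.8, 0.8, 15.3]
width: -0.0
gripper_force: 7.5
```

Call:
servo_tool(increments=[{"tx": 0, "ty": 0.002, "tz": 0, "rx": 0, "ry": 0, "rz": 0}, {"tx": 0, "ty": 0.002, "tz": 0, "rx": 0, "ry": 0, "rz": 0}, {"tx": 0, "ty": 0.002, "tz": 0, "rx": 0, "ry": 0, "rz": 0}, {"tx": 0, "ty": 0.002, "tz": 0, "rx": 0, "ry": 0, "rz": 0}, {"tx": 0, "ty": 0, "tz": 0, "rx": 0, "ry": 0, "rz": 0}])

```text
time: 20.12
ee_pos: [0.4755, 0.0186, 0.0744]
tool_rot: [0.14, 0.99, 0.0, 0.001]
wrist_force: [0.2, -0.9, 7.9]
width: 0.002
gripper_force: 4.2
```

```bash
python3 - <<'E'
from h import *
roller()
E
```

```text
run 198 271 dockx mm -21.5 tcp -11.5
20.175 [0.4755 0.0186 0.0744] [1.5 0.  9. ] runs [[0, 131], [198, 271], [365, 512]]
```

Call:
servo_tool(increments=[{"tx": 0, "ty": 0, "tz": -0.0003, "rx": 0, "ry": 0, "rz": 0}, {"tx": 0, "ty": 0, "tz": -0.0003, "rx": 0, "ry": 0, "rz": 0}, {"tx": 0, "ty": 0, "tz": -0.0003, "rx": 0, "ry": 0, "rz": 0}, {"tx": 0, "ty": 0, "tz": -0.0003, "rx": 0, "ry": 0, "rz": 0}, {"tx": 0, "ty": 0, "tz": -0.0003, "rx": 0, "ry": 0, "rz": 0}, {"tx": 0, "ty": 0, "tz": -0.0005, "rx": 0, "ry": 0, "rz": 0}, {"tx": 0, "ty": 0, "tz": -0.002, "rx": 0, "ry": 0, "rz": 0}, {"tx": 0, "ty": 0, "tz": 0, "rx": 0, "ry": 0, "rz": 0}])

```text
time: 21.18
ee_pos: [0.4739, 0.0185, 0.0774]
tool_rot: [0.14, 0.99, 0.0, -0.0]
wrist_force: [-0.2, 0.4, -0.1]
width: -0.001
gripper_force: 0.0
```

```bash
python3 - <<'E'
from h import *
roller()
E
```

```text
run 199 271 dockx mm -22.0 tcp -12.0
21.225 [0.474  0.0185 0.0774] [-0.3 -0.  -0.9] runs [[0, 134], [199, 271], [364, 512]]
```

Call:
servo_tool(increments=[{"tx": 0, "ty": -0.011, "tz": 0, "rx": 0, "ry": 0, "rz": 0}, {"tx": 0, "ty": -0.0105, "tz": 0, "rx": 0, "ry": 0, "rz": 0}, {"tx": 0, "ty": 0, "tz": 0, "rx": 0, "ry": 0, "rz": 0}, {"tx": 0, "ty": 0, "tz": 0.0012, "rx": 0, "ry": 0, "rz": 0}, {"tx": 0, "ty": 0, "tz": 0.001, "rx": 0, "ry": 0, "rz": 0}, {"tx": 0, "ty": 0, "tz": 0.0008, "rx": 0, "ry": 0, "rz": 0}, {"tx": 0, "ty": 0, "tz": 0, "rx": 0, "ry": 0, "rz": 0}])

```text
time: 22.1
ee_pos: [0.4683, -0.0021, 0.0746]
tool_rot: [0.14, 0.99, 0.0, 0.0]
wrist_force: [0.1, -0.1, 3.6]
width: 0.001
gripper_force: 1.8
```

Call:
servo_tool(increments=[{"tx": 0, "ty": 0, "tz": 0.0007, "rx": 0, "ry": 0, "rz": 0}, {"tx": 0, "ty": 0.002, "tz": 0.0005, "rx": 0, "ry": 0, "rz": 0}, {"tx": 0, "ty": 0.002, "tz": 0, "rx": 0, "ry": 0, "rz": 0}, {"tx": 0, "ty": 0.002, "tz": 0, "rx": 0, "ry": 0, "rz": 0}, {"tx": 0, "ty": 0.002, "tz": 0, "rx": 0, "ry": 0, "rz": 0}, {"tx": 0, "ty": 0, "tz": 0, "rx": 0, "ry": 0, "rz": 0}])

```text
time: 22.85
ee_pos: [0.4708, 0.0057, 0.0745]
tool_rot: [0.14, 0.99, 0.0, 0.001]
wrist_force: [-5.2, -0.9, 19.3]
width: 0.002
gripper_force: 9.3
```

Call:
servo_tool(increments=[{"tx": 0.0002, "ty": 0.002, "tz": -0.0003, "rx": 0, "ry": 0, "rz": 0}, {"tx": 0, "ty": 0.002, "tz": 0, "rx": 0, "ry": 0, "rz": 0}, {"tx": 0, "ty": 0.002, "tz": 0, "rx": 0, "ry": 0, "rz": 0}, {"tx": 0, "ty": 0.002, "tz": 0, "rx": 0, "ry": 0, "rz": 0}, {"tx": 0, "ty": 0.002, "tz": 0, "rx": 0, "ry": 0, "rz": 0}, {"tx": 0, "ty": 0, "tz": 0, "rx": 0, "ry": 0, "rz": 0}])

```text
time: 23.6
ee_pos: [0.4737, 0.0156, 0.0749]
tool_rot: [0.14, 0.99, 0.001, 0.001]
wrist_force: [-4.1, 1.9, 19.1]
width: -0.005
gripper_force: 9.3
```

Call:
servo_tool(increments=[{"tx": 0.0002, "ty": 0.002, "tz": -0.0002, "rx": 0, "ry": 0, "rz": 0}, {"tx": 0, "ty": 0.002, "tz": 0, "rx": 0, "ry": 0, "rz": 0}, {"tx": 0, "ty": 0.002, "tz": 0, "rx": 0, "ry": 0, "rz": 0}, {"tx": 0, "ty": 0.002, "tz": 0, "rx": 0, "ry": 0, "rz": 0}, {"tx": 0, "ty": 0.002, "tz": 0, "rx": 0, "ry": 0, "rz": 0}, {"tx": 0, "ty": 0, "tz": 0, "rx": 0, "ry": 0, "rz": 0}])

```text
time: 24.35
ee_pos: [0.4765, 0.0249, 0.075]
tool_rot: [0.14, 0.99, 0.0, 0.001]
wrist_force: [-2.0, -0.6, 15.2]
width: 0.001
gripper_force: 7.7
```

```bash
python3 - <<'E'
from h import *
roller()
E
```

```text
run 211 283 dockx mm -8.4 tcp -5.1
24.4 [0.4765 0.0249 0.075 ] [-1.5 -0.3 15.5] runs [[0, 120], [211, 283], [353, 512]]
```

Call:
servo_tool(increments=[{"tx": 0, "ty": 0.002, "tz": 0.0003, "rx": 0, "ry": 0, "rz": 0}, {"tx": 0, "ty": 0.002, "tz": 0, "rx": 0, "ry": 0, "rz": 0}, {"tx": 0, "ty": 0.002, "tz": 0.0002, "rx": 0, "ry": 0, "rz": 0}, {"tx": 0, "ty": 0.002, "tz": 0, "rx": 0, "ry": 0, "rz": 0}, {"tx": 0, "ty": 0.002, "tz": 0.0002, "rx": 0, "ry": 0, "rz": 0}, {"tx": 0, "ty": 0, "tz": 0, "rx": 0, "ry": 0, "rz": 0}])

```text
time: 25.15
ee_pos: [0.4796, 0.0349, 0.0744]
tool_rot: [0.14, 0.99, 0.001, 0.001]
wrist_force: [-1.7, 1.6, 15.3]
width: 0.002
gripper_force: 7.7
```

Call:
servo_tool(increments=[{"tx": 0, "ty": 0.002, "tz": 0.0002, "rx": 0, "ry": 0, "rz": 0}, {"tx": 0, "ty": 0.002, "tz": 0, "rx": 0, "ry": 0, "rz": 0}, {"tx": 0, "ty": 0, "tz": -0.0004, "rx": 0, "ry": 0, "rz": 0}, {"tx": 0, "ty": 0, "tz": -0.0004, "rx": 0, "ry": 0, "rz": 0}, {"tx": 0, "ty": 0, "tz": -0.0004, "rx": 0, "ry": 0, "rz": 0}, {"tx": 0, "ty": 0, "tz": -0.0004, "rx": 0, "ry": 0, "rz": 0}, {"tx": 0, "ty": 0, "tz": -0.0004, "rx": 0, "ry": 0, "rz": 0}, {"tx": 0, "ty": 0, "tz": -0.0005, "rx": 0, "ry": 0, "rz": 0}, {"tx": 0, "ty": 0, "tz": -0.002, "rx": 0, "ry": 0, "rz": 0}, {"tx": 0, "ty": 0, "tz": 0, "rx": 0, "ry": 0, "rz": 0}])

```text
time: 26.4
ee_pos: [0.4792, 0.0382, 0.0773]
tool_rot: [0.14, 0.99, 0.0, -0.0]
wrist_force: [0.4, -0.4, -0.1]
width: 0.002
gripper_force: 0.0
```

```bash
python3 - <<'E'
from h import *
roller()
E
```

```text
run 193 263 dockx mm -5.4 tcp 8.4
26.45 [0.4793 0.0382 0.0773] [-0.4  0.1 -0.6] runs [[0, 99], [193, 263], [328, 512]]
```

Call:
servo_tool(increments=[{"tx": 0, "ty": -0.013, "tz": 0, "rx": 0, "ry": 0, "rz": 0}, {"tx": 0, "ty": -0.0125, "tz": 0, "rx": 0, "ry": 0, "rz": 0}, {"tx": 0, "ty": 0, "tz": 0, "rx": 0, "ry": 0, "rz": 0}, {"tx": 0, "ty": 0, "tz": 0.0012, "rx": 0, "ry": 0, "rz": 0}, {"tx": 0, "ty": 0, "tz": 0.001, "rx": 0, "ry": 0, "rz": 0}, {"tx": 0, "ty": 0, "tz": 0.001, "rx": 0, "ry": 0, "rz": 0}, {"tx": 0, "ty": 0, "tz": 0.0005, "rx": 0, "ry": 0, "rz": 0}, {"tx": 0, "ty": 0, "tz": 0, "rx": 0, "ry": 0, "rz": 0}])

```text
time: 27.45
ee_pos: [0.4725, 0.0139, 0.074]
tool_rot: [0.14, 0.99, 0.0, 0.0]
wrist_force: [-1.6, -0.9, 5.3]
width: -0.0
gripper_force: 3.0
```

Call:
servo_tool(increments=[{"tx": 0, "ty": 0, "tz": 0.0006, "rx": 0, "ry": 0, "rz": 0}, {"tx": 0, "ty": 0.002, "tz": 0.0003, "rx": 0, "ry": 0, "rz": 0}, {"tx": 0, "ty": 0.002, "tz": 0, "rx": 0, "ry": 0, "rz": 0}, {"tx": 0, "ty": 0.002, "tz": 0, "rx": 0, "ry": 0, "rz": 0}, {"tx": 0, "ty": 0.002, "tz": 0, "rx": 0, "ry": 0, "rz": 0}, {"tx": 0, "ty": 0, "tz": 0, "rx": 0, "ry": 0, "rz": 0}])

```text
time: 28.2
ee_pos: [0.4752, 0.0219, 0.0746]
tool_rot: [0.14, 0.99, 0.0, 0.001]
wrist_force: [-5.8, 0.5, 24.9]
width: 0.002
gripper_force: 12.1
```

Call:
servo_tool(increments=[{"tx": 0.0003, "ty": 0.002, "tz": -0.0007, "rx": 0, "ry": 0, "rz": 0}, {"tx": 0, "ty": 0.002, "tz": 0, "rx": 0, "ry": 0, "rz": 0}, {"tx": 0, "ty": 0.002, "tz": 0, "rx": 0, "ry": 0, "rz": 0}, {"tx": 0, "ty": 0.002, "tz": 0, "rx": 0, "ry": 0, "rz": 0}, {"tx": 0, "ty": 0.002, "tz": 0, "rx": 0, "ry": 0, "rz": 0}, {"tx": 0, "ty": 0, "tz": 0, "rx": 0, "ry": 0, "rz": 0}])

```text
time: 28.95
ee_pos: [0.478, 0.0318, 0.0749]
tool_rot: [0.14, 0.99, 0.001, 0.001]
wrist_force: [-3.0, 1.0, 18.0]
width: -0.001
gripper_force: 8.8
```

```bash
python3 - <<'E'
from h import *
roller()
E
```

```text
run 222 294 dockx mm 4.6 tcp 1.8
29.0 [0.478  0.0317 0.0749] [-2.5  1.5 17.1] runs [[0, 108], [222, 294], [341, 512]]
```

Call:
servo_tool(increments=[{"tx": 0, "ty": 0.002, "tz": 0, "rx": 0, "ry": 0, "rz": 0}, {"tx": 0, "ty": 0.002, "tz": 0, "rx": 0, "ry": 0, "rz": 0}, {"tx": 0, "ty": 0.002, "tz": 0, "rx": 0, "ry": 0, "rz": 0}, {"tx": 0, "ty": 0.002, "tz": 0, "rx": 0, "ry": 0, "rz": 0}, {"tx": 0, "ty": 0.002, "tz": 0, "rx": 0, "ry": 0, "rz": 0}, {"tx": 0, "ty": 0.002, "tz": 0, "rx": 0, "ry": 0, "rz": 0}, {"tx": 0, "ty": 0.002, "tz": 0, "rx": 0, "ry": 0, "rz": 0}, {"tx": 0, "ty": 0, "tz": 0, "rx": 0, "ry": 0, "rz": 0}])

```text
time: 30.0
ee_pos: [0.4819, 0.0451, 0.0745]
tool_rot: [0.14, 0.99, 0.0, 0.001]
wrist_force: [-1.0, 1.6, 12.0]
width: 0.001
gripper_force: 5.8
```

Call:
servo_tool(increments=[{"tx": 0, "ty": 0.002, "tz": 0.0003, "rx": 0, "ry": 0, "rz": 0}, {"tx": 0, "ty": 0.002, "tz": 0, "rx": 0, "ry": 0, "rz": 0}, {"tx": 0, "ty": 0.002, "tz": 0.0003, "rx": 0, "ry": 0, "rz": 0}, {"tx": 0, "ty": 0.002, "tz": 0, "rx": 0, "ry": 0, "rz": 0}, {"tx": 0, "ty": 0.002, "tz": 0, "rx": 0, "ry": 0, "rz": 0}, {"tx": 0, "ty": 0.002, "tz": 0, "rx": 0, "ry": 0, "rz": 0}, {"tx": 0, "ty": 0, "tz": 0, "rx": 0, "ry": 0, "rz": 0}])

```text
time: 30.88
ee_pos: [0.4852, 0.0566, 0.0734]
tool_rot: [0.14, 0.99, 0.0, 0.001]
wrist_force: [0.2, 2.5, 6.2]
width: 0.001
gripper_force: 3.2
```

```bash
python3 - <<'E'
from h import *
im=roller(); save(im,"pics/w4.png")
E
```

```text
run 0 61 dockx mm -93.3 tcp 27.7
run 198 271 dockx mm 17.7 tcp 27.7
30.925 [0.4852 0.0566 0.0734] [2.9 1.3 6.7] runs [[0, 61], [194, 195], [198, 271], [274, 275], [296, 512]]
```

View pics/w4.png

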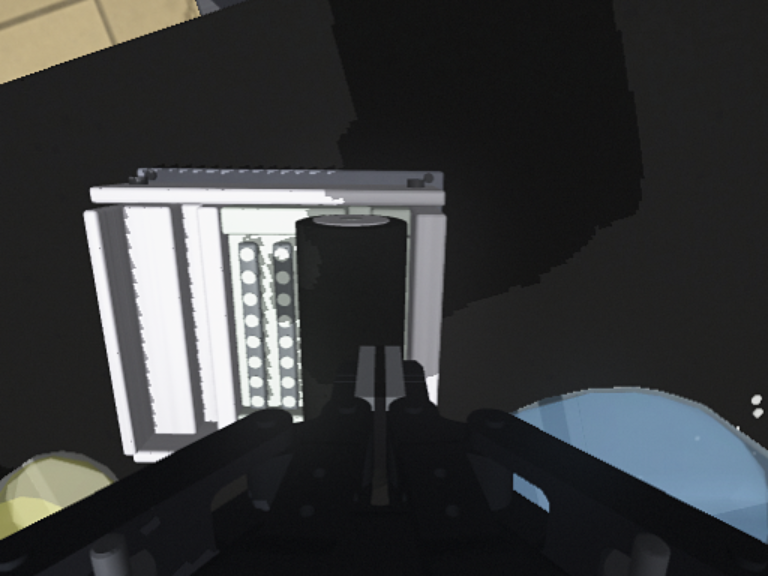

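Call:
servo_tool(increments=[{"tx": 0, "ty": 0, "tz": -0.0005, "rx": 0, "ry": 0, "rz": 0}, {"tx": 0, "ty": 0, "tz": -0.0005, "rx": 0, "ry": 0, "rz": 0}, {"tx": 0, "ty": 0, "tz": -0.003, "rx": 0, "ry": 0, "rz": 0}, {"tx": 0, "ty": 0.003, "tz": 0, "rx": 0, "ry": 0, "rz": 0}, {"tx": 0, "ty": 0, "tz": 0, "rx": 0, "ry": 0, "rz": 0}])

```text
time: 31.55
ee_pos: [0.4849, 0.0592, 0.0766]
tool_rot: [0.14, 0.99, -0.0, -0.0]
wrist_force: [0.2, 0.4, 0.7]
width: 0.0
gripper_force: 0.0
```

```bash
python3 - <<'E'
from h import *
roller()
E
```

```text
run 198 270 dockx mm 19.6 tcp 30.0
31.6 [0.4849 0.0591 0.0766] [ 0.4  0.2 -0.3] runs [[0, 60], [198, 270], [291, 512]]
```

Call:
servo_tool(increments=[{"tx": 0, "ty": 0.001, "tz": 0.001, "rx": 0, "ry": 0, "rz": 0}, {"tx": 0, "ty": 0, "tz": 0.001, "rx": 0, "ry": 0, "rz": 0}, {"tx": 0, "ty": 0, "tz": 0.001, "rx": 0, "ry": 0, "rz": 0}, {"tx": 0, "ty": 0, "tz": 0.0006, "rx": 0, "ry": 0, "rz": 0}, {"tx": 0, "ty": 0, "tz": 0, "rx": 0, "ry": 0, "rz": 0}])

```text
time: 32.22
ee_pos: [0.4853, 0.0599, 0.0732]
tool_rot: [0.14, 0.99, 0.0, -0.0]
wrist_force: [-0.5, 0.1, 0.3]
width: 0.001
gripper_force: 0.0
```

Call:
servo_tool(increments=[{"tx": 0, "ty": 0, "tz": 0.0006, "rx": 0, "ry": 0, "rz": 0}, {"tx": 0, "ty": 0, "tz": 0, "rx": 0, "ry": 0, "rz": 0}])

```text
time: 32.48
ee_pos: [0.4855, 0.0601, 0.0728]
tool_rot: [0.14, 0.99, 0.0, 0.0]
wrist_force: [-0.9, 0.5, 3.5]
width: 0.003
gripper_force: 1.6
```

```bash
python3 - <<'E'
from h import *
im=roller();save(im,"pics/w5.png")
E
```

```text
run 195 269 dockx mm 19.8 tcp 31.1
32.525 [0.4855 0.0601 0.0728] [-1.  -0.1  3.3] runs [[0, 54], [195, 269], [290, 512]]
```

Call:
servo_tool(increments=[{"tx": 0, "ty": 0, "tz": 0.0006, "rx": 0, "ry": 0, "rz": 0}, {"tx": 0, "ty": -0.003, "tz": -0.0001, "rx": 0, "ry": 0, "rz": 0}, {"tx": 0, "ty": -0.003, "tz": -0.0002, "rx": 0, "ry": 0, "rz": 0}, {"tx": 0, "ty": -0.003, "tz": -0.0003, "rx": 0, "ry": 0, "rz": 0}, {"tx": 0, "ty": -0.003, "tz": -0.0002, "rx": 0, "ry": 0, "rz": 0}, {"tx": 0, "ty": 0, "tz": 0, "rx": 0, "ry": 0, "rz": 0}])

```text
time: 33.28
ee_pos: [0.4822, 0.0488, 0.0742]
tool_rot: [0.14, 0.99, 0.001, 0.001]
wrist_force: [-5.1, 3.1, 19.7]
width: -0.001
gripper_force: 9.6
```

```bash
python3 - <<'E'
from h import *
roller()
E
```

```text
run 0 76 dockx mm -98.1 tcp 19.5
run 206 278 dockx mm 13.5 tcp 19.5
33.325 [0.4823 0.0489 0.0742] [-5.7  2.8 18.9] runs [[0, 76], [185, 186], [206, 278], [310, 512]]
```

Call:
servo_tool(increments=[{"tx": 0.0003, "ty": -0.003, "tz": -0.0005, "rx": 0, "ry": 0, "rz": 0}, {"tx": 0, "ty": -0.003, "tz": -0.0002, "rx": 0, "ry": 0, "rz": 0}, {"tx": 0, "ty": -0.003, "tz": -0.0002, "rx": 0, "ry": 0, "rz": 0}, {"tx": 0, "ty": -0.003, "tz": 0, "rx": 0, "ry": 0, "rz": 0}, {"tx": 0, "ty": -0.003, "tz": 0, "rx": 0, "ry": 0, "rz": 0}, {"tx": 0, "ty": 0, "tz": 0, "rx": 0, "ry": 0, "rz": 0}])

```text
time: 34.08
ee_pos: [0.478, 0.0342, 0.075]
tool_rot: [0.14, 0.99, 0.0, 0.001]
wrist_force: [-4.8, 1.4, 17.1]
width: 0.001
gripper_force: 8.5
```

Call:
servo_tool(increments=[{"tx": 0.0002, "ty": -0.003, "tz": 0, "rx": 0, "ry": 0, "rz": 0}, {"tx": 0, "ty": -0.003, "tz": 0, "rx": 0, "ry": 0, "rz": 0}, {"tx": 0, "ty": -0.003, "tz": 0, "rx": 0, "ry": 0, "rz": 0}, {"tx": 0, "ty": -0.003, "tz": 0, "rx": 0, "ry": 0, "rz": 0}, {"tx": 0, "ty": -0.003, "tz": 0, "rx": 0, "ry": 0, "rz": 0}, {"tx": 0, "ty": -0.003, "tz": 0, "rx": 0, "ry": 0, "rz": 0}, {"tx": 0, "ty": 0, "tz": 0, "rx": 0, "ry": 0, "rz": 0}])

```text
time: 34.95
ee_pos: [0.4725, 0.0165, 0.0743]
tool_rot: [0.14, 0.99, -0.0, 0.0]
wrist_force: [-2.1, -1.6, 9.6]
width: 0.003
gripper_force: 4.6
```

Lift gently and reposition.

Call:
servo_tool(increments=[{"tx": 0, "ty": 0, "tz": -0.0004, "rx": 0, "ry": 0, "rz": 0}, {"tx": 0, "ty": 0, "tz": -0.0004, "rx": 0, "ry": 0, "rz": 0}, {"tx": 0, "ty": 0, "tz": -0.0004, "rx": 0, "ry": 0, "rz": 0}, {"tx": 0, "ty": 0, "tz": -0.0004, "rx": 0, "ry": 0, "rz": 0}, {"tx": 0, "ty": 0, "tz": -0.002, "rx": 0, "ry": 0, "rz": 0}, {"tx": 0, "ty": 0.01, "tz": 0, "rx": 0, "ry": 0, "rz": 0}, {"tx": 0, "ty": 0.01, "tz": 0, "rx": 0, "ry": 0, "rz": 0}, {"tx": 0, "ty": 0, "tz": 0, "rx": 0, "ry": 0, "rz": 0}])

```text
time: 35.95
ee_pos: [0.4782, 0.037, 0.0773]
tool_rot: [0.139, 0.99, 0.0, 0.0]
wrist_force: [0.1, -0.1, -0.4]
width: 0.002
gripper_force: 0.0
```

```bash
python3 - <<'E'
from h import *
roller()
E
```

```text
run 196 267 dockx mm -5.0 tcp 6.6
36.0 [0.478  0.0367 0.0772] [-0.3  0.1 -0.8] runs [[0, 101], [196, 267], [331, 512]]
```

Call:
servo_tool(increments=[{"tx": 0, "ty": 0, "tz": 0.0012, "rx": 0, "ry": 0, "rz": 0}, {"tx": 0, "ty": 0, "tz": 0.001, "rx": 0, "ry": 0, "rz": 0}, {"tx": 0, "ty": 0, "tz": 0.001, "rx": 0, "ry": 0, "rz": 0}, {"tx": 0, "ty": 0, "tz": 0.0005, "rx": 0, "ry": 0, "rz": 0}, {"tx": 0, "ty": 0, "tz": 0.0003, "rx": 0, "ry": 0, "rz": 0}, {"tx": 0, "ty": 0, "tz": 0, "rx": 0, "ry": 0, "rz": 0}])

```text
time: 36.75
ee_pos: [0.4782, 0.0362, 0.0739]
tool_rot: [0.14, 0.99, 0.0, 0.0]
wrist_force: [-2.6, 1.3, 9.3]
width: 0.002
gripper_force: 4.2
```

Call:
servo_tool(increments=[{"tx": 0, "ty": -0.003, "tz": 0.0001, "rx": 0, "ry": 0, "rz": 0}, {"tx": 0, "ty": -0.003, "tz": 0, "rx": 0, "ry": 0, "rz": 0}, {"tx": 0, "ty": -0.003, "tz": 0, "rx": 0, "ry": 0, "rz": 0}, {"tx": 0, "ty": -0.003, "tz": -0.0002, "rx": 0, "ry": 0, "rz": 0}, {"tx": 0, "ty": 0, "tz": 0, "rx": 0, "ry": 0, "rz": 0}])

```text
time: 37.38
ee_pos: [0.4748, 0.0247, 0.0749]
tool_rot: [0.14, 0.99, 0.001, 0.001]
wrist_force: [-5.8, 2.2, 19.4]
width: -0.003
gripper_force: 9.7
```

Call:
servo_tool(increments=[{"tx": 0.0002, "ty": -0.003, "tz": -0.0003, "rx": 0, "ry": 0, "rz": 0}, {"tx": 0, "ty": -0.003, "tz": 0, "rx": 0, "ry": 0, "rz": 0}, {"tx": 0, "ty": -0.003, "tz": 0, "rx": 0, "ry": 0, "rz": 0}, {"tx": 0, "ty": -0.003, "tz": 0, "rx": 0, "ry": 0, "rz": 0}, {"tx": 0, "ty": -0.003, "tz": 0, "rx": 0, "ry": 0, "rz": 0}, {"tx": 0, "ty": 0, "tz": 0, "rx": 0, "ry": 0, "rz": 0}])

```text
time: 38.12
ee_pos: [0.4703, 0.01, 0.0747]
tool_rot: [0.14, 0.99, 0.0, 0.0]
wrist_force: [-3.9, -0.1, 13.4]
width: 0.002
gripper_force: 6.9
```

Call:
servo_tool(increments=[{"tx": 0, "ty": -0.003, "tz": 0, "rx": 0, "ry": 0, "rz": 0}, {"tx": 0, "ty": -0.003, "tz": 0, "rx": 0, "ry": 0, "rz": 0}, {"tx": 0, "ty": -0.003, "tz": 0.0002, "rx": 0, "ry": 0, "rz": 0}, {"tx": 0, "ty": -0.003, "tz": 0.0002, "rx": 0, "ry": 0, "rz": 0}, {"tx": 0, "ty": -0.002, "tz": 0, "rx": 0, "ry": 0, "rz": 0}, {"tx": 0, "ty": 0, "tz": 0, "rx": 0, "ry": 0, "rz": 0}])

```text
time: 38.88
ee_pos: [0.4665, -0.0035, 0.0745]
tool_rot: [0.14, 0.99, 0.0, 0.001]
wrist_force: [-4.6, -0.3, 16.0]
width: 0.001
gripper_force: 8.1
```

```bash
python3 - <<'E'
from h import *
roller()
E
```

```text
run 235 308 dockx mm -25.1 tcp -35.2
38.925 [ 0.4665 -0.0035  0.0745] [-4.9 -0.2 15.1] runs [[0, 172], [235, 308], [407, 512]]
```

Call:
servo_tool(increments=[{"tx": 0, "ty": 0, "tz": -0.0005, "rx": 0, "ry": 0, "rz": 0}, {"tx": 0, "ty": 0, "tz": -0.0005, "rx": 0, "ry": 0, "rz": 0}, {"tx": 0, "ty": 0, "tz": -0.0005, "rx": 0, "ry": 0, "rz": 0}, {"tx": 0, "ty": 0, "tz": -0.0005, "rx": 0, "ry": 0, "rz": 0}, {"tx": 0, "ty": 0, "tz": -0.0005, "rx": 0, "ry": 0, "rz": 0}, {"tx": 0, "ty": 0, "tz": -0.002, "rx": 0, "ry": 0, "rz": 0}, {"tx": 0, "ty": 0.011, "tz": 0, "rx": 0, "ry": 0, "rz": 0}, {"tx": 0, "ty": 0.0105, "tz": 0, "rx": 0, "ry": 0, "rz": 0}, {"tx": 0, "ty": 0, "tz": 0, "rx": 0, "ry": 0, "rz": 0}])

```text
time: 40.05
ee_pos: [0.4726, 0.0184, 0.0778]
tool_rot: [0.139, 0.99, 0.0, 0.0]
wrist_force: [-0.1, -0.3, -0.3]
width: -0.001
gripper_force: 0.0
```

```bash
python3 - <<'E'
from h import *
im=roller();save(im,"pics/w6.png")
E
```

```text
run 195 265 dockx mm -25.3 tcp -12.9
40.1 [0.4724 0.018  0.0777] [-0.2 -0.2 -0.7] runs [[0, 135], [195, 265], [365, 512]]
```

Call:
servo_tool(increments=[{"tx": 0, "ty": -0.001, "tz": 0.0014, "rx": 0, "ry": 0, "rz": 0}, {"tx": 0, "ty": 0, "tz": 0.001, "rx": 0, "ry": 0, "rz": 0}, {"tx": 0, "ty": 0, "tz": 0.001, "rx": 0, "ry": 0, "rz": 0}, {"tx": 0, "ty": 0, "tz": 0.0006, "rx": 0, "ry": 0, "rz": 0}, {"tx": 0, "ty": 0, "tz": 0, "rx": 0, "ry": 0, "rz": 0}])

```text
time: 40.72
ee_pos: [0.4722, 0.0166, 0.0743]
tool_rot: [0.14, 0.99, 0.0, 0.0]
wrist_force: [-1.3, 1.1, 6.9]
width: 0.001
gripper_force: 3.4
```

Call:
servo_tool(increments=[{"tx": 0, "ty": -0.003, "tz": 0, "rx": 0, "ry": 0, "rz": 0}, {"tx": 0, "ty": -0.003, "tz": 0, "rx": 0, "ry": 0, "rz": 0}, {"tx": 0, "ty": -0.003, "tz": 0, "rx": 0, "ry": 0, "rz": 0}, {"tx": 0, "ty": 0, "tz": 0, "rx": 0, "ry": 0, "rz": 0}])

```text
time: 41.22
ee_pos: [0.4697, 0.0077, 0.0749]
tool_rot: [0.14, 0.99, 0.0, 0.001]
wrist_force: [-3.5, 0.7, 14.2]
width: -0.003
gripper_force: 7.2
```

Call:
servo_tool(increments=[{"tx": 0, "ty": -0.003, "tz": 0, "rx": 0, "ry": 0, "rz": 0}, {"tx": 0, "ty": -0.003, "tz": 0, "rx": 0, "ry": 0, "rz": 0}, {"tx": 0, "ty": -0.003, "tz": 0, "rx": 0, "ry": 0, "rz": 0}, {"tx": 0, "ty": -0.003, "tz": 0, "rx": 0, "ry": 0, "rz": 0}, {"tx": 0, "ty": -0.003, "tz": 0, "rx": 0, "ry": 0, "rz": 0}, {"tx": 0, "ty": 0, "tz": 0, "rx": 0, "ry": 0, "rz": 0}])

```text
time: 41.98
ee_pos: [0.4653, -0.0069, 0.0743]
tool_rot: [0.14, 0.99, 0.0, 0.0]
wrist_force: [-3.3, -0.4, 8.4]
width: 0.001
gripper_force: 4.3
```

```bash
python3 - <<'E'
from h import *
roller()
E
```

```text
run 221 292 dockx mm -36.9 tcp -38.8
42.025 [ 0.4652 -0.0068  0.0743] [-3.   0.1  7.4] runs [[0, 179], [221, 292], [414, 512]]
```

Call:
servo_tool(increments=[{"tx": 0.0002, "ty": -0.002, "tz": 0.0003, "rx": 0, "ry": 0, "rz": 0}, {"tx": 0, "ty": -0.002, "tz": 0, "rx": 0, "ry": 0, "rz": 0}, {"tx": 0, "ty": -0.002, "tz": 0.0002, "rx": 0, "ry": 0, "rz": 0}, {"tx": 0, "ty": -0.002, "tz": 0, "rx": 0, "ry": 0, "rz": 0}, {"tx": 0, "ty": -0.002, "tz": 0.0002, "rx": 0, "ry": 0, "rz": 0}, {"tx": 0, "ty": -0.002, "tz": 0.0002, "rx": 0, "ry": 0, "rz": 0}, {"tx": 0, "ty": -0.002, "tz": 0.0002, "rx": 0, "ry": 0, "rz": 0}, {"tx": 0, "ty": -0.002, "tz": 0.0002, "rx": 0, "ry": 0, "rz": 0}, {"tx": 0, "ty": -0.002, "tz": 0.0002, "rx": 0, "ry": 0, "rz": 0}, {"tx": 0, "ty": 0, "tz": 0, "rx": 0, "ry": 0, "rz": 0}])

```text
time: 43.28
ee_pos: [0.4601, -0.0242, 0.0731]
tool_rot: [0.14, 0.99, -0.0, 0.0]
wrist_force: [-4.1, -0.5, 12.9]
width: -0.002
gripper_force: 6.4
```

```bash
python3 - <<'E'
from h import *
roller()
E
```

```text
run 237 309 dockx mm -46.0 tcp -56.8
run 447 512 dockx mm 66.6 tcp -56.8
43.325 [ 0.4602 -0.0242  0.0731] [-4.6 -1.1 12.3] runs [[22, 210], [237, 309], [447, 512]]
```

Call:
servo_tool(increments=[{"tx": 0, "ty": -0.002, "tz": 0, "rx": 0, "ry": 0, "rz": 0}, {"tx": 0, "ty": -0.002, "tz": 0, "rx": 0, "ry": 0, "rz": 0}, {"tx": 0, "ty": 0, "tz": -0.0005, "rx": 0, "ry": 0, "rz": 0}, {"tx": 0, "ty": 0, "tz": -0.0005, "rx": 0, "ry": 0, "rz": 0}, {"tx": 0, "ty": 0, "tz": -0.0005, "rx": 0, "ry": 0, "rz": 0}, {"tx": 0, "ty": 0, "tz": -0.0005, "rx": 0, "ry": 0, "rz": 0}, {"tx": 0, "ty": 0, "tz": -0.002, "rx": 0, "ry": 0, "rz": 0}, {"tx": 0, "ty": 0, "tz": -0.02, "rx": 0, "ry": 0, "rz": 0}, {"tx": 0, "ty": 0, "tz": -0.04, "rx": 0, "ry": 0, "rz": 0}, {"tx": 0, "ty": 0, "tz": -0.04, "rx": 0, "ry": 0, "rz": 0}])

```text
time: 44.58
ee_pos: [0.4589, -0.0277, 0.1774]
tool_rot: [0.14, 0.99, 0.0, -0.0]
wrist_force: [0.6, -0.1, -0.5]
width: 0.002
gripper_force: 0.0
```

Call:
servo_tool(increments=[{"tx": 0, "ty": 0.005, "tz": -0.03, "rx": 0, "ry": 0, "rz": 0}, {"tx": 0, "ty": 0.005, "tz": -0.03, "rx": 0, "ry": 0, "rz": 0}, {"tx": 0, "ty": 0, "tz": 0, "rx": 0, "ry": 0, "rz": 0}, {"tx": 0, "ty": 0, "tz": 0, "rx": 0, "ry": 0, "rz": 0}])

```text
time: 45.08
ee_pos: [0.4616, -0.0181, 0.2358]
tool_rot: [0.14, 0.99, 0.0, -0.0]
wrist_force: [-0.7, -0.0, -0.6]
width: -0.002
gripper_force: 0.0
```

```bash
python3 - <<'E'
from h import *
im=get_image("wrist");c=im["color"][70:230,180:360];cv2.imwrite("pics/end.png",cv2.resize(c[:,:,::-1],None,fx=3.7,fy=3.7,interpolation=cv2.INTER_CUBIC))
s=manip.get_state();print(s["time"],s["ee_pos"],s["wrist_force"])
print([(d["p"],(np.array(d["rect"])*[512,384,512,384]).round(1)) for d in look_for(im,"roller")])
E
```

```text
45.125 [ 0.46138388 -0.01811503  0.2354354 ] [-0.79213027 -0.2233545   0.6412363 ]
[(0.6, array([234.7, 126.3, 273.3, 222.6]))]
```

View pics/end.png

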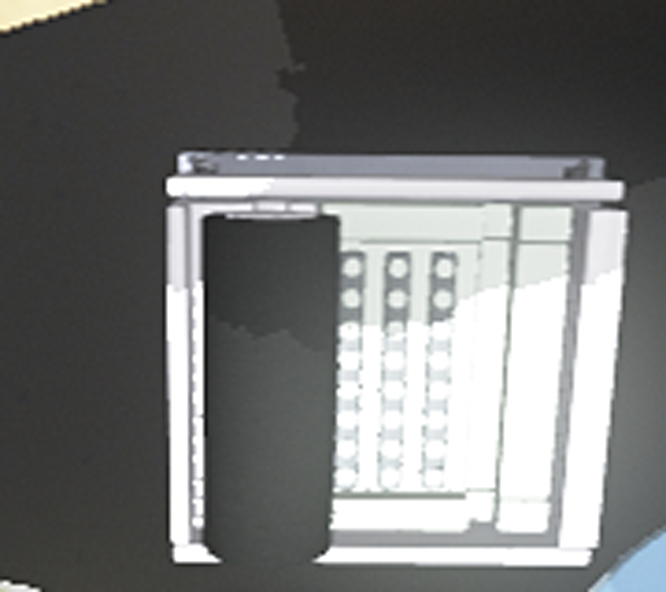

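```bash
python3 - <<'E'
from h import *
im=get_image("wrist"); print([(back(im,[(180+u/3.7,70+v/3.7)],.056)[0,:2]@[.279,.9603]-.162).round(4) for u,v in((271,225),(269,390),(268,540))])
E
```

```text
[np.float64(-0.0504), np.float64(-0.0509), np.float64(-0.0511)]
```

```bash
python3 -c "
from bench import ticket; print(ticket.close_job())"
```

```text
the job is handed in; nothing more can be done
None
```

The job is handed in at about 45 s of the 72 s. The roller ran to the far stop and back and rests square in its parking groove (about dock x -51 mm). The three cap rows look fully home, judged from the palm height and force as the roller passed over each row, not measured directly. The highest force I read was about 25 N.

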